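# Nip a glued printing block in the ratchet press

## Robot

A 6-joint arm with a two-finger parallel gripper is mounted at the origin on the work surface. World frame = base frame: x ahead of the robot, y to its left, z up, the work surface at z = 0. Lengths are in m, angles in rad, forces in N, time in s.
With the tool pointing down it reaches from about 0.4 to 0.925 m from the base axis. Payload 3.4 kg.
Tool frame: the origin (TCP) lies at the very end of the fingers, on their centre line; the grasp point (between the pads) lies 19 mm behind it; z points along the fingers, y is the line along which they close (so a half turn about z gives the same grasp; the last joint's range is limited). The gripper opens to 85 mm and grips with 20 to 120 N. Pads are 22 mm wide; open, the fingers measure 114 mm over their backs; the gripper's body (76 mm by 85 mm) begins 54 mm behind the grasp point. The pads swing forward as they close: fully open they stand 13 mm farther back than shut.
Start: joints at [-1.214, 0.307, 1.506, -0, 1.328, -0.073], TCP at [0.24, -0.522, 0.231] pointing down, gripper open.
Joint ranges: [-3.12, 3.12], [-1.05, 2.28], [0.14, 2.33], [-1.42, 4.57], [0.1, 2.73], [-2.68, 2.68]. Speed limits (rad/s): [2.57, 2.57, 3.14, 3.14, 3.14, 3.14].

## Interface

Orientations are given as a unit quaternion [x, y, z, w].
In Python, from cell import env gives the robot as it stands. The module is installed in compiled form; this text tells all that it offers.
- The arm moves only by the tool send_rows, never from a script. Its argument "series" is a list of rows, each a list of 7 numbers: the shift along the tool's x, y, z normalised to -1 to 1, where 1 is 0.025 m, then the turn, a rotation vector about the tool's x, y, z normalised to -1 to 1, where 1 is 4 degrees, then the gripper's target within -1 to 1 (shut at 1, half-way at 0, fully open at -1). A call has 1 to 5 rows; each row shifts and turns the commanded pose from where the row before left it, along the tool's axes as they then stand; what a row does not reach is not made up. A row lasts 1/10 s, in which the tool goes at most 50 mm and 8.59 degrees, less where a joint would pass 70% of its speed; a pose out of reach is approached as far as the arm can. A call with a number of a shift or a turn outside -1 to 1 is refused whole. A call with a gripper value outside its range is refused whole. The fingers move at their own pace and stop on an object; the grip force is fixed at half the most. Time passes only in rows, so rows that do not move let the fingers close. It gives the time, the measured TCP pose, the force, the opening and the grip force at its end, in the units of the state.
- env.get_obs(): the state, without advancing time (a new reading comes with each control period).
- env.get_image(name): name is "scene" or "top" or "wrist"; returns (picture, depth): 420x560x3 uint8, blue, green, red; 420x560 float32, m along the optical axis (not along the pixel's ray), 0 where there is no reading.
- env.camera_params(name): a dict with "mtx" (3x3 intrinsics, pixels), "k1" (the pictures are not rectified: a ray, as slopes to the right and down, at radius r is drawn at 1 + k1 r^2 times it, then the intrinsics apply), "origin" and "orientation" of the camera in the world; the wrist camera has in their place "hand_eye" (4x4, takes a point from camera to tool coordinates, whose origin is the TCP and whose axes are the flange's). Camera axes: x right, y down, z forward; pixel columns grow to the right and rows downward; lengths in m; the calibration is good to about 2 mm. A picture is of the moment at which its call begins: read the wrist's pose just before it. camera_params takes no time and is no camera call.
- env.job_done(): hands the job in; it is judged then, once.
Trained networks look in the newest picture that a camera, given by its name, has taken for a name from the list of things; names that differ only in an ending like _2 or _b are one class to them, and where a whole thing is asked for, a point or a joint stands for the part that bears it (a point fixed in the world has none). Each returns a list of dicts, best first, with "conf" (0 to 1); they miss things now and then, are a little off and sometimes report something else, mostly with a low value. They report only what shows in the picture. A call takes as long as a camera call. They do not tell look-alikes from the thing itself.
- env.find_in(camera, target): "xy" ([column, row] in pixels, amid what is visible of it).
- env.tip_of(camera, target): "xy" ([column, row] in pixels: a listed point, or the origin of a listed thing).
The state is a dict: "time_s": time; "joint_pos": joint angles; "dq": joint speeds; "tau": joint torques, N m; "ee_pos": TCP position; "tool_rot": TCP orientation; "wrist_force": force on the tool from outside, world axes, zero at the start; "ft_torque": the same for the moment, N m; "opening": finger opening in m; "grip_force": force on a finger pad.
Only numpy, scipy, OpenCV 4.12 (cv2) and the standard library are available. Lean on these libraries where they do the work, as an engineer would, in place of code of your own. Each camera call takes 0.05 s, during which the arm holds its last target. There are 200 camera calls.

## Task

The freshly glued printing block, lying between its two plywood pressing boards, must be clamped in the ratchet press: slide it from the side squarely between the columns until it is centred under the raised platen. Then work the ratchet lever with full strokes, letting it spring back each time, until the platen touches the upper board, give two more full strokes to nip it firmly and leave it at that, with the lever back at rest. Do not disturb anything else on the bench.

Things in the scene. Friction and masses are not known exactly. Their poses are not given: they have to be found in the camera images.
- press: Fixed bench press, dark cast iron. Origin: on the screw axis at its bed, flush with the bench (z = 0). Its x axis points from the lever side (the robot's) to the far column. Round columns, 28 mm diameter, stand at its x = -101 and +101 mm (172 mm clear between); it is open on both sides along its y axis, and work slides in along y from either side. Its yaw is within 0.15 rad of the base's.
- press_head (a point): Top centre of the press's crosshead, 154 mm above the bench. The crosshead spans the columns along the press's x, 50 mm wide (72 mm round boss in the middle), underside at 118 mm. On it lie the ratchet wheel (96 mm diameter, 16 teeth), a spring pawl on the far side, and the lever. The screw stands up through the wheel, to 225 mm at most, and sinks as the press closes.
- platen: Cast iron platen under the screw, 150 mm along the press's x, 130 mm along its y, 14 mm thick. Origin: centre of its underside, 49 to 57 mm above the bench at first. Each tooth of the ratchet lowers it 2 mm and the pawl keeps it; it cannot be raised. It hangs on a spring pack: once on the work it stops descending and presses with about 30 N, and each further tooth adds about 40 N.
- glueup: The work: a dark printing block glued between two plywood boards, one solid piece, 130 mm (its x) by 200 mm (its y) by 45 mm high, 0.5 to 1.0 kg, flat on the bench left or right of the press and nearer the robot than its screw, skewed up to 0.5 rad from the base's y. Origin: centre of its underside. It goes in with its length along the press's y axis, either end first.
- lever (a joint): Angle of the ratchet lever in rad: 0 at rest, 0.60 at the end stop. Pushing turns it clockwise seen from above; let go, it springs back to 0 by itself. A stroke must reach 0.55 and come back to about 0 to gain a tooth, and it gains only one (the first may gain half a tooth to one and a half). About 5 N at the handle turn it, up to 15 N when the press is tight.
- lever_grip (a point): Centre of the lever's upright wooden handle, 25 mm diameter, 64 mm tall, 218 mm above the bench, 150 mm from the screw axis. The lever arm, below the handle, points from the screw axis towards the robot: at rest 0.30 rad to the -y side of the press's -x axis, after a full stroke 0.30 rad to its +y side. So the handle is pushed from its -y side towards +y.
- ink_bowl_center (a point): Bystander: white ceramic bowl with black ink, 170 mm across, 62 mm high; centre, half-way up. It stands on the side of the press opposite to the glued block.
- palm_brush_center (a point): Bystander: upright bundle brush of brown palm fibre, 85 mm across at the foot, about 160 mm tall; centre, half-way up. Stands beyond the press.
- carved_block_center (a point): Bystander: finished carved printing block, flat, 90 x 160 x 22 mm; centre.
- glue_jar_center (a point): Bystander: white plastic glue jar with steel lid, 72 mm diameter, 85 mm tall, in front of the press near the robot, beneath the lever's sweep; centre, half-way up.
- mallet_center (a point): Bystander: wooden mallet lying on the left of the bench, head 68 mm diameter and 110 mm long, handle 190 mm; point near the head, 34 mm above the bench.
- coir_brush_center (a point): Bystander: hand brush, 54 x 155 x 61 mm, on the right of the bench; centre, half-way up.
Not all that is in view belongs to the job. Leave any pink look-alike of the glueup alone.

How it is judged:
By the outcome, as a careful person would: the job done as asked, in the order asked, and still so for the second after the job is handed in, with the robot touching nothing.
It also fails if it takes over 70 s, if anything falls off the work surface, if the arm or the gripper's body presses on something with over 40 N, if the wrist force passes 120 N, or if a joint passes its speed limit or range.

## Working session

There is one attempt and no reset: what is moved stays moved. The work goes in short steps, Python scripts to look and compute and a tool call to move; the robot and the scene stay as the last step left them, time stands still between calls to the robot, and variables do not carry over. Pictures are saved under pics/ and viewed, at most 10 in all, crops included, and the job is handed in when it is done.

Besides the shell and the picture viewer there is one more tool, called after "Request:" as name([rows], argument=value, ...), one row to a line, values as JSON. send_rows: Moves the arm, as the interface text tells. Scaled input: -1 to 1 covers 0.025 m each way for a shift and 4 degrees each way for a turn. Its arguments: {"type":"object","properties":{"series":{"type":"array"}},"required":["series"]}

```bash
mkdir -p pics
cat > h.py <<'E'
import numpy as np, cv2
from scipy.spatial.transform import Rotation as R
from cell import env
def cam(n):
    p=env.camera_params(n)
    K=np.array(p["mtx"]); k1=p["k1"]
    if n=="wrist":
        o=env.get_obs(); T=np.eye(4); T[:3,:3]=R.from_quat(o["tool_rot"]).as_matrix(); T[:3,3]=o["ee_pos"]
        T=T@np.array(p["hand_eye"])
        return K,k1,T[:3,3],T[:3,:3]
    q=np.array(p["orientation"]); 
    M=R.from_quat(q).as_matrix() if q.size==4 else q.reshape(3,3)
    return K,k1,np.array(p["origin"]),M
def ray(c,uv):
    K,k1,o,M=c
    d=cv2.undistortPoints(np.array([[uv]],float),K,np.array([k1,0,0,0,0.]))[0,0]
    return M@np.array([d[0],d[1],1])
def at_z(c,uv,z):
    r=ray(c,uv); return c[2]+r*(z-c[2][2])/r[2]
def at_d(c,uv,D):
    d=D[int(round(uv[1])),int(round(uv[0]))]; return c[2]+ray(c,uv)*d
def cloud(c,D):
    K,k1,o,M=c
    v,u=np.mgrid[0:D.shape[0],0:D.shape[1]]
    p=np.stack([u,v],-1).reshape(-1,1,2).astype(float)
    d=cv2.undistortPoints(p,K,np.array([k1,0,0,0,0.]))[:,0]
    P=np.c_[d,np.ones(len(d))]*D.reshape(-1,1)
    W=P@M.T+o; W[D.reshape(-1)==0]=np.nan
    return W.reshape(*D.shape,3)
E
python3 - <<'E'
from h import *
for n in ["top","scene"]:
    im,D=env.get_image(n); cv2.imwrite(f"pics/{n}0.png",im); np.save(f"{n}0.npy",D)
    c=cam(n); print(n,c[2],c[3][:,2])
    for t in ["press_head","lever_grip","glueup","ink_bowl_center","glue_jar_center","palm_brush_center","carved_block_center","mallet_center","coir_brush_center","platen","press"]:
        for f in (env.tip_of,):
            print(t,[(np.round(r["xy"]).tolist(),round(r["conf"],2),np.round(at_d(c,r["xy"],D),3).tolist()) for r in f(n,t)[:3]])
o=env.get_obs();print(o)
print(env.camera_params("wrist"))
E
```

```text
top [0.36092198 0.02312459 1.69867025] [ 0.09188808  0.00362183 -0.99576275]
press_head [([285.0, 177.0], 0.76, [0.588, 0.008, 0.217])]
lever_grip [([297.0, 223.0], 0.68, [0.436, -0.035, 0.186])]
glueup [([370.0, 208.0], 0.78, [0.498, -0.305, 0.053]), ([370.0, 281.0], 0.76, [0.237, -0.304, 0.047]), ([140.0, 202.0], 0.24, [0.516, 0.534, 0.068])]
ink_bowl_center [([201.0, 218.0], 0.56, [0.462, 0.317, 0.034])]
glue_jar_center [([281.0, 243.0], 0.86, [0.371, 0.02, 0.093])]
palm_brush_center [([344.0, 135.0], 0.93, [0.755, -0.204, 0.115]), ([429.0, 228.0], 0.72, [0.426, -0.52, 0.058]), ([281.0, 244.0], 0.51, [0.368, 0.019, 0.085])]
carved_block_center [([236.0, 137.0], 0.82, [0.766, 0.19, 0.029])]
mallet_center [([137.0, 202.0], 0.7, [0.514, 0.544, 0.068])]
coir_brush_center [([429.0, 229.0], 0.85, [0.425, -0.518, 0.064])]
platen [([280.0, 183.0], 0.98, [0.57, 0.023, 0.188])]
press [([282.0, 183.0], 0.68, [0.571, 0.016, 0.187])]
scene [ 1.30409523 -0.90134889  1.07302805] [-0.53007846  0.5860258  -0.61285446]
press_head [([308.0, 220.0], 0.81, [0.615, -0.0, 0.176]), ([120.0, 329.0], 0.32,
[... 1365 characters left out ...]
ay([ 0.56481578,  0.58792908, -0.23915876]), 'ft_torque': array([-0.07681636, -0.06289638, -0.07713903]), 'grip_force': 0.0, 'opening': 0.0853661618523644}
{'mtx': array([[325.95344437,   0.        , 280.21916379],
       [  0.        , 325.95344437, 205.96495167],
       [  0.        ,   0.        ,   1.        ]]), 'k1': -0.01213233553162168, 'hand_eye': array([[-4.40512491e-04, -9.44668804e-01, -3.28025389e-01,
         8.56056543e-02],
       [ 9.99999870e-01, -5.00690039e-04,  9.89979058e-05,
        -3.72850509e-04],
       [-2.57759278e-04, -3.28025303e-01,  9.44668902e-01,
        -1.42773808e-01],
       [ 0.00000000e+00,  0.00000000e+00,  0.00000000e+00,
         1.00000000e+00]])}
```

```bash
python3 -c "
import cv2
a=cv2.imread('pics/top0.png')[100:320,100:460];cv2.imwrite('pics/t1.png',cv2.resize(a,None,fx=2.2,fy=2.2,interpolation=2))"
```

```text
(no output)
```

View pics/t1.png

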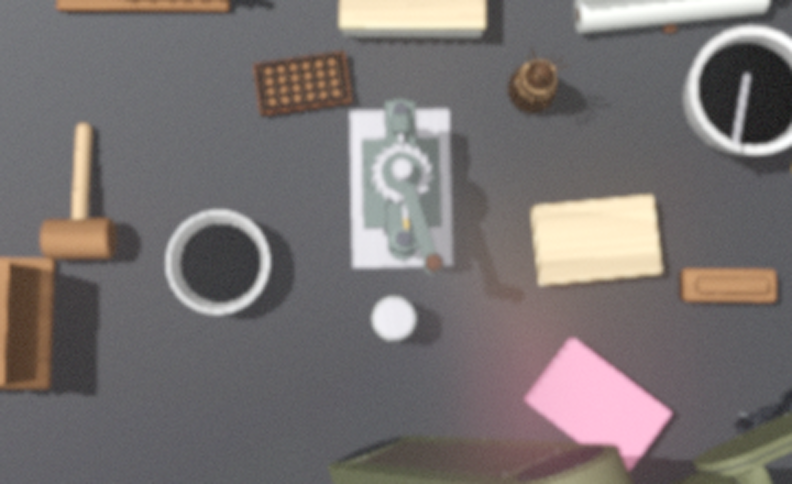

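View pics/scene0.png

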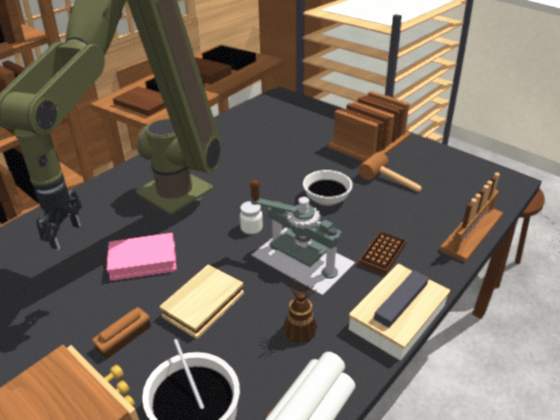

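Seen in the top crop: the plywood glue-up is at full-image px (371,209) and the pink look-alike at (372,283). A box with a wooden top at the back, px (288,108), could also be mistaken for it. I choose (371,209), because it is plywood, to the right of the press, opposite the bowl and nearer the robot than the screw. Next I measure poses from depth and check the choice in a close crop.

```bash
python3 - <<'E'
from h import *
for n in ["top","scene"]:
    im=cv2.imread(f"pics/{n}0.png"); D=np.load(f"{n}0.npy"); W=cloud(cam(n),D)
    X,Y,Z=W[...,0],W[...,1],W[...,2]
    print(n,"bench z",np.nanmedian(Z[(abs(X-.6)<.1)&(abs(Y+.15)<.03)]))
    b=im.astype(int); pink=(b[...,0]>b[...,1]+30)
    m=(X>.38)&(X<.62)&(Y>-.45)&(Y<-.18)&(Z>.032)&(Z<.065)&~pink
    P=W[m][:,:2].astype(np.float32); r=cv2.minAreaRect(P*1000); print("block",r,np.median(Z[m]),m.sum())
    m=(X>.42)&(X<.75)&(Y>-.12)&(Y<.13)&(Z>.125)&(Z<.16)
    P=W[m][:,:2].astype(np.float32); r=cv2.minAreaRect(P*1000); print("head",r,m.sum())
    m=(X>.42)&(X<.75)&(Y>-.12)&(Y<.13)&(Z>.05)&(Z<.09)
    P=W[m][:,:2].astype(np.float32); r=cv2.minAreaRect(P*1000); print("platen",r,np.median(Z[m]),m.sum())
    # white bed
    m=(X>.38)&(X<.78)&(Y>-.16)&(Y<.17)&(Z<.02)&(im.min(2)>130)
    P=W[m][:,:2].astype(np.float32); r=cv2.minAreaRect(P*1000); print("bed",r,m.sum())
# arm heights from scene: points belonging to arm near flange
W=cloud(cam("scene"),np.load("scene0.npy")); m=(W[...,2]>.2)&(W[...,0]<.35)&(W[...,1]<-.1)
P=W[m]; rr=np.hypot(P[:,0],P[:,1])
for a in np.arange(.2,.7,.05):
    q=P[(rr>a)&(rr<a+.05)]
    if len(q)>5: print(round(a,2),len(q),q[:,2].min().round(3),q[:,2].max().round(3))
E
python3 -c "
import cv2
a=cv2.imread('pics/scene0.png')[150:350,150:380];cv2.imwrite('pics/s1.png',cv2.resize(a,None,fx=3,fy=3,interpolation=2))"
```

```text
top bench z 0.0010587993543620389
block ((500.3816223144531, -312.08929443359375), (130.32179260253906, 202.2214813232422), 5.690203666687012) 0.046167181426172155 1937
head ((589.133056640625, 28.361480712890625), (241.5377655029297, 67.39375305175781), 1.2783942222595215) 348
platen ((589.98974609375, 16.995548248291016), (148.08416748046875, 129.78262329101562), 2.3124191761016846) 0.06886988187061815 667
bed ((557.4019775390625, 18.52466583251953), (350.3002014160156, 177.40655517578125), 1.2372156381607056) 1474
scene bench z 0.0006965615560862171
block ((496.65899658203125, -313.2074890136719), (135.08265686035156, 204.21888732910156), 5.888372898101807) 0.045710920467048166 2718
head ((591.7649536132812, 8.26063346862793), (238.8765869140625, 67.61493682861328), 2.0034608840942383) 790
platen ((592.7210693359375, -4.817073822021484), (224.38951110839844, 96.15620422363281), 2.7713844776153564) 0.06927000760150359 1286
bed ((553.14453125, 19.07447052001953), (344.9349060058594, 180.06124877929688), 0.9226928353309631) 1854
0.2 1032 0.462 0.752
0.25 1628 0.562 0.77
0.3 1310 0.648 0.771
0.35 1261 0.609 0.731
0.4 1158 0.595 0.692
0.45 1108 0.582 0.681
0.5 1390 0.245 0.669
0.55 2487 0.305 0.656
0.6 3078 0.246 0.644
0.65 102 0.297 0.467
```

View pics/s1.png

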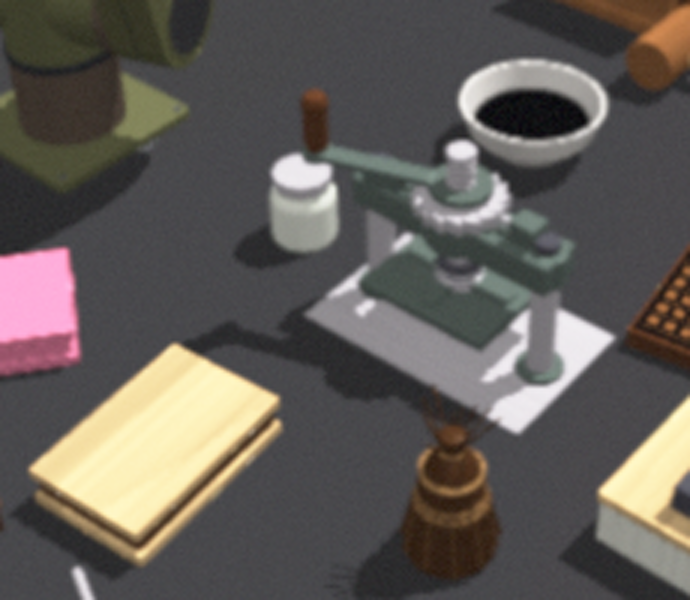

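The crop shows the glue-up (plywood/dark/plywood) at crop px (157,455) and the pink block at (35,310), so the choice is confirmed. I'll write a row planner and move to a viewpoint above for a wrist look.

```bash
cat > plan.py <<'E'
from h import *
def tool(yaw,lean=0):  # yaw of tool x (deg); lean: tilt back about tool y (deg), tips toward tool x
    a=np.radians(yaw); x=np.array([np.cos(a),np.sin(a),0]); z=np.array([0,0,-1.])
    M=np.c_[x,np.cross(z,x),z]
    return M@R.from_euler('y',lean,degrees=True).as_matrix()
def go(p,M,n,g,p0=None,M0=None,show=True):
    o=env.get_obs()
    p0=np.array(o["ee_pos"]) if p0 is None else np.array(p0); M0=R.from_quat(o["tool_rot"]).as_matrix() if M0 is None else M0
    p=np.array(p,float); rv=R.from_matrix(M0.T@M).as_rotvec()
    A=M0; out=[]
    for i in range(n):
        s=A.T@((p-p0)/n)/.025; t=np.degrees(rv/n)/4
        out.append([round(float(v),2) for v in [*s,*t]]+[g])
        A=A@R.from_rotvec(rv/n).as_matrix()
    if np.abs(np.array(out)[:,:6]).max()>1: print("TOO BIG")
    if show:
        for r in out: print(r)
    return p,M
E
python3 -c "
from plan import *
go([.45,-.18,.42],tool(2),15,-1)"
```

```text
[0.89, -0.6, -0.5, 0.0, 0.0, 0.38, -1]
[0.87, -0.62, -0.5, 0.0, 0.0, 0.38, -1]
[0.86, -0.64, -0.5, 0.0, 0.0, 0.38, -1]
[0.84, -0.66, -0.5, 0.0, 0.0, 0.38, -1]
[0.82, -0.69, -0.5, 0.0, 0.0, 0.38, -1]
[0.8, -0.71, -0.5, 0.0, 0.0, 0.38, -1]
[0.78, -0.73, -0.5, 0.0, 0.0, 0.38, -1]
[0.77, -0.75, -0.5, 0.0, 0.0, 0.38, -1]
[0.75, -0.77, -0.5, 0.0, 0.0, 0.38, -1]
[0.72, -0.79, -0.5, 0.0, 0.0, 0.38, -1]
[0.7, -0.81, -0.5, 0.0, 0.0, 0.38, -1]
[0.68, -0.83, -0.5, 0.0, 0.0, 0.38, -1]
[0.66, -0.84, -0.5, 0.0, 0.0, 0.38, -1]
[0.64, -0.86, -0.5, 0.0, 0.0, 0.38, -1]
[0.61, -0.88, -0.5, 0.0, 0.0, 0.38, -1]
```

Request:
send_rows([
  [0.89,-0.6,-0.5,0,0,0.38,-1],
  [0.87,-0.62,-0.5,0,0,0.38,-1],
  [0.86,-0.64,-0.5,0,0,0.38,-1],
  [0.84,-0.66,-0.5,0,0,0.38,-1],
  [0.82,-0.69,-0.5,0,0,0.38,-1],
])

```text
time_s: 1.7
ee_pos: [0.3104, -0.4074, 0.2943]
tool_rot: [0.989, 0.148, 0.0, 0.0]
wrist_force: [0.5, 0.5, 0.3]
opening: 0.0852
grip_force: 0.0
```

Request:
send_rows([
  [0.8,-0.71,-0.5,0,0,0.38,-1],
  [0.78,-0.73,-0.5,0,0,0.38,-1],
  [0.77,-0.75,-0.5,0,0,0.38,-1],
  [0.75,-0.77,-0.5,0,0,0.38,-1],
  [0.72,-0.79,-0.5,0,0,0.38,-1],
])

```text
time_s: 2.2
ee_pos: [0.3804, -0.2931, 0.3569]
tool_rot: [0.997, 0.082, 0.0, 0.0]
wrist_force: [-0.3, -0.2, 0.4]
opening: 0.0853
grip_force: 0.0
```

Request:
send_rows([
  [0.7,-0.81,-0.5,0,0,0.38,-1],
  [0.68,-0.83,-0.5,0,0,0.38,-1],
  [0.66,-0.84,-0.5,0,0,0.38,-1],
  [0.64,-0.86,-0.5,0,0,0.38,-1],
  [0.61,-0.88,-0.5,0,0,0.38,-1],
])

```text
time_s: 2.7
ee_pos: [0.4502, -0.179, 0.4194]
tool_rot: [1.0, 0.016, 0.0, 0.0]
wrist_force: [-0.6, 0.1, -0.8]
opening: 0.0852
grip_force: 0.0
```

Run:
```python
from plan import *
import time
o=env.get_obs(); print(o["ee_pos"],o["tool_rot"],o["time_s"],o["dq"])
c=cam("wrist"); im,D=env.get_image("wrist"); cv2.imwrite("pics/w1.png",im); np.save("w1.npy",D)
np.save("w1c.npy",np.array([c[2],*c[3]]))
for t,z in [("press_head",.154),("lever_grip",.218),("glueup",0),("platen",.055),("press",0)]:
    print(t,[(np.round(r["xy"]).tolist(),round(r["conf"],2),np.round(at_z(c,r["xy"],z),3).tolist()) for r in env.tip_of("wrist",t)[:3]])
W=cloud(c,D); X,Y,Z=W[...,0],W[...,1],W[...,2]
def rect(n,m): 
    P=W[m][:,:2].astype(np.float32); print(n,cv2.minAreaRect(P*1000),np.median(Z[m]),m.sum())
near=(X>.42)&(X<.75)&(Y>-.12)&(Y<.15)
b=im.astype(int)
rect("block",(X>.38)&(X<.62)&(Y>-.45)&(Y<-.18)&(Z>.035)&(Z<.06)&(b[...,0]<b[...,1]+20))
rect("platen",near&(Z>.062)&(Z<.076)); rect("head",near&(Z>.13)&(Z<.16)); 
m=near&(Z>.2)&(Z<.26)&(X<.5); rect("handle",m); rect("screw",near&(Z>.2)&(X>.55))
```

```text
[ 0.45024339 -0.17896017  0.41942306] [9.99873788e-01 1.58867041e-02 1.27681891e-04 7.30733767e-05] 2.7 [ 0.55703397  0.03824359 -0.33337581  0.00102193  0.29530272  0.81457033]
press_head [([111.0, 38.0], 0.65, [0.588, 0.017, 0.154])]
lever_grip [([147.0, 176.0], 0.95, [0.446, -0.034, 0.218])]
glueup [([357.0, 122.0], 0.84, [0.494, -0.306, 0.0]), ([344.0, 262.0], 0.56, [0.23, -0.309, 0.0])]
platen [([146.0, 46.0], 0.81, [0.593, 0.016, 0.055])]
press [([157.0, 53.0], 0.75, [0.59, 0.02, 0.0])]
block ((497.47271728515625, -311.7988586425781), (130.56207275390625, 200.3513641357422), 5.977349758148193) 0.045330461606183814 11121
platen ((561.7735595703125, -18.1331787109375), (173.36074829101562, 61.82313919067383), 1.0214624404907227) 0.06795963711337319 4430
head ((551.61865234375, 16.348896026611328), (78.6410903930664, 168.06478881835938), 79.63379669189453) 0.15356240742126784 1452
handle ((447.0650634765625, -32.3138427734375), (25.966495513916016, 23.814542770385742), 54.86146545410156) 0.24402325270526998 881
screw ((588.3134765625, 17.005615234375), (28.63227081298828, 27.356040954589844), 22.81191635131836) 0.22223128069523596 1120
```

View pics/w1.png

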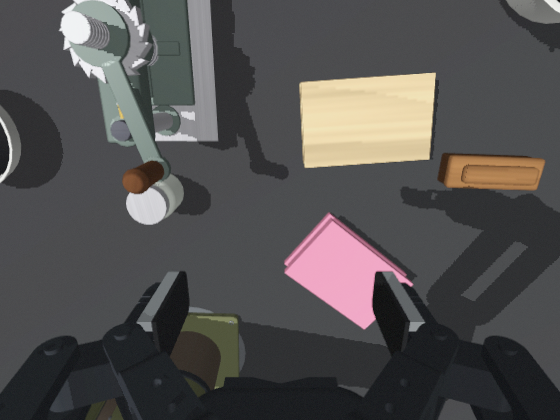

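The wrist view shows the screw at px (85,30), the handle at (143,177), the glue-up at (367,120) and the pink block at (347,270). Press: origin (0.589, 0.017), yaw about 0.037, from the screw and handle. Block: (0.498, -0.312), yaw 5.9°. First I push it along +x with open fingers, which squares it to the press and brings it onto the press axis.

```bash
cat >> plan.py <<'E'
O=np.array([.589,.017]); PSI=.0366; YD=np.degrees(PSI)
def PW(px,py,z): 
    c,s=np.cos(PSI),np.sin(PSI); return np.array([O[0]+c*px-s*py,O[1]+s*px+c*py,z])
def WP(p):
    c,s=np.cos(PSI),np.sin(PSI); d=np.array(p)[:2]-O; return np.array([c*d[0]+s*d[1],-s*d[0]+c*d[1]])
E
python3 -c "
from plan import *
a=go(PW(-.2,-.3255,.1),tool(YD),13,-1);a=go(PW(-.2,-.3255,.008),tool(YD),4,-1,*a)
print(); a=go(PW(-.085,-.3255,.008),tool(YD),8,-1,*a)"
```

```text
[-0.16, 0.41, 0.98, -0.0, 0.0, -0.0, -1]
[-0.16, 0.41, 0.98, -0.0, 0.0, -0.0, -1]
[-0.16, 0.41, 0.98, -0.0, 0.0, -0.0, -1]
[-0.16, 0.41, 0.98, -0.0, 0.0, -0.0, -1]
[-0.16, 0.41, 0.98, -0.0, 0.0, -0.0, -1]
[-0.16, 0.41, 0.98, -0.0, 0.0, -0.0, -1]
[-0.16, 0.41, 0.98, -0.0, 0.0, -0.0, -1]
[-0.16, 0.41, 0.98, -0.0, 0.0, -0.0, -1]
[-0.16, 0.41, 0.98, -0.0, 0.0, -0.0, -1]
[-0.16, 0.41, 0.98, -0.0, 0.0, -0.0, -1]
[-0.16, 0.41, 0.98, -0.0, 0.0, -0.0, -1]
[-0.16, 0.41, 0.98, -0.0, 0.0, -0.0, -1]
[-0.16, 0.41, 0.98, -0.0, 0.0, -0.0, -1]
[0.0, 0.0, 0.92, 0.0, 0.0, 0.0, -1]
[0.0, 0.0, 0.92, 0.0, 0.0, 0.0, -1]
[0.0, 0.0, 0.92, 0.0, 0.0, 0.0, -1]
[0.0, 0.0, 0.92, 0.0, 0.0, 0.0, -1]

[0.58, -0.0, 0.0, 0.0, 0.0, 0.0, -1]
[0.58, -0.0, 0.0, 0.0, 0.0, 0.0, -1]
[0.58, -0.0, 0.0, 0.0, 0.0, 0.0, -1]
[0.58, -0.0, 0.0, 0.0, 0.0, 0.0, -1]
[0.58, -0.0, 0.0, 0.0, 0.0, 0.0, -1]
[0.58, -0.0, 0.0, 0.0, 0.0, 0.0, -1]
[0.58, -0.0, 0.0, 0.0, 0.0, 0.0, -1]
[0.58, -0.0, 0.0, 0.0, 0.0, 0.0, -1]
```

Request:
send_rows([
  [-0.16,0.41,0.98,0,0,0,-1],
  [-0.16,0.41,0.98,0,0,0,-1],
  [-0.16,0.41,0.98,0,0,0,-1],
  [-0.16,0.41,0.98,0,0,0,-1],
  [-0.16,0.41,0.98,0,0,0,-1],
])

```text
time_s: 3.5
ee_pos: [0.4302, -0.233, 0.2947]
tool_rot: [1.0, 0.016, -0.001, -0.0]
wrist_force: [0.7, 0.7, 0.2]
opening: 0.0852
grip_force: 0.0
```

Request:
send_rows([
  [-0.16,0.41,0.98,0,0,0,-1],
  [-0.16,0.41,0.98,0,0,0,-1],
  [-0.16,0.41,0.98,0,0,0,-1],
  [-0.16,0.41,0.98,0,0,0,-1],
  [-0.16,0.41,0.98,0,0,0,-1],
])

```text
time_s: 4.0
ee_pos: [0.4118, -0.2848, 0.1723]
tool_rot: [1.0, 0.016, -0.001, -0.0]
wrist_force: [0.4, 0.2, 0.7]
opening: 0.0853
grip_force: 0.0
```

Request:
send_rows([
  [-0.16,0.41,0.98,0,0,0,-1],
  [-0.16,0.41,0.98,0,0,0,-1],
  [-0.16,0.41,0.98,0,0,0,-1],
  [0,0,0.92,0,0,0,-1],
  [0,0,0.92,0,0,0,-1],
])

```text
time_s: 4.5
ee_pos: [0.4008, -0.3159, 0.0529]
tool_rot: [1.0, 0.015, -0.0, -0.0]
wrist_force: [0.1, -0.1, 0.2]
opening: 0.0854
grip_force: 0.0
```

Request:
send_rows([
  [0,0,0.92,0,0,0,-1],
  [0,0,0.8,0,0,0,-1],
  [0,0,0.1,0,0,0,-1],
])

```text
time_s: 4.8
ee_pos: [0.3996, -0.3141, 0.0063]
tool_rot: [1.0, 0.016, -0.002, -0.002]
wrist_force: [0.5, 0.2, 0.0]
opening: 0.0851
grip_force: 0.0
```

Request:
send_rows([
  [0.4,0,0,0,0,0,-1],
  [0.6,0,0,0,0,0,-1],
  [0.6,0,0,0,0,0,-1],
  [0.6,0,0,0,0,0,-1],
  [0.6,0,0,0,0,0,-1],
])

```text
time_s: 5.3
ee_pos: [0.4733, -0.3125, 0.0095]
tool_rot: [1.0, 0.017, -0.0, 0.0]
wrist_force: [-6.7, -1.1, 4.5]
opening: 0.0855
grip_force: 3.4
```

Request:
send_rows([
  [0.6,0,0,0,0,0,-1],
  [0.6,0,0,0,0,0,-1],
  [0.4,0,0,0,0,0,-1],
  [0.2,0,0,0,0,0,-1],
])

```text
time_s: 5.7
ee_pos: [0.5184, -0.311, 0.0094]
tool_rot: [1.0, 0.017, -0.0, 0.0]
wrist_force: [-9.5, -0.7, 7.6]
opening: 0.0854
grip_force: 4.5
```

```bash
cat >> plan.py <<'E'
def block(n="scene",name=None,box=(-.2,.2,-.45,.2)):
    c=cam(n); im,D=env.get_image(n); W=cloud(c,D); b=im.astype(int)
    X,Y,Z=W[...,0],W[...,1],W[...,2]; cc,s=np.cos(PSI),np.sin(PSI)
    px=cc*(X-O[0])+s*(Y-O[1]); py=-s*(X-O[0])+cc*(Y-O[1])
    m=(px>box[0])&(px<box[1])&(py>box[2])&(py<box[3])&(Z>.038)&(Z<.053)&(b[...,2]>b[...,0]+25)
    m=cv2.erode(m.astype(np.uint8),np.ones((2,2)))>0
    q=np.c_[px[m],py[m]].astype(np.float32)*1000
    r=cv2.minAreaRect(q); print(n,"block in press frame mm",np.round(r[0],1),np.round(r[1],1),round(r[2],2),m.sum())
    if name: cv2.imwrite(f"pics/{name}.png",im)
    return W,im
E
python3 -c "
from plan import *
o=env.get_obs();print(o['ee_pos'],WP(o['ee_pos']),o['wrist_force'],o['time_s'],R.from_quat(o['tool_rot']).as_matrix()[:,0])
block('scene','s2');block('top')"
```

```text
[ 0.51842676 -0.31103052  0.00942129] [-0.08252922 -0.32522843] [-9.53599476 -0.73289234  7.59312889] 5.7 [ 9.99410180e-01  3.43402282e-02 -2.03893103e-04]
scene block in press frame mm [  65.7 -330.1] [278.7 203.3] 3.24 2817
top block in press frame mm [  33.3 -330.4] [193.2 200.2] 1.55 838
```

View pics/s2.png

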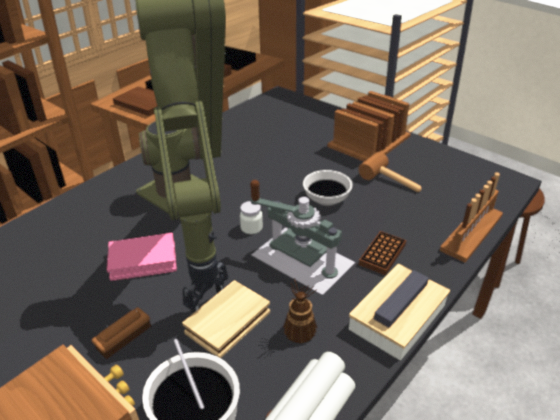

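The picture shows the fingers on the near long side of the block, which is now at px (228,316). The palm brush contaminated the fit, so I'll narrow the box and refit.

```bash
python3 -c "
from plan import *
block('scene',box=(-.12,.11,-.45,-.15));block('top',box=(-.12,.11,-.45,-.15))"
```

```text
scene block in press frame mm [  -3.5 -331.9] [131.6 200.5] 0.37 2757
top block in press frame mm [  -4.9 -330.2] [197.6 127. ] 89.81 846
```

Request:
send_rows([
  [0.17,0,0,0,0,0,-1],
  [0,0,0,0,0,0,-1],
  [-0.7,0,-0.2,0,0,0,-1],
  [-0.4,0,-1,0,0,0,-1],
  [0,0,-1,0,0,0,-1],
])

```text
time_s: 6.4
ee_pos: [0.4928, -0.3114, 0.0637]
tool_rot: [1.0, 0.016, -0.001, -0.001]
wrist_force: [0.3, -0.5, -0.5]
opening: 0.0855
grip_force: 0.0
```

Run:
```python
from plan import *
block('scene',box=(-.12,.11,-.45,-.15));block('top',box=(-.12,.11,-.45,-.15))
o=env.get_obs();print(o['ee_pos'],WP(o['ee_pos']))
W=cloud(cam('top'),np.load('top0.npy'));X,Y,Z=[W[...,i] for i in range(3)]
m=(X>.6)&(X<.9)&(Y<-.42)&(Y>-.68)&(Z>.03)&(Z<.3); P=W[m]; print("bowl",P.min(0),P.max(0),np.percentile(P[:,2],[50,90,97]),cv2.minEnclosingCircle(P[P[:,2]<.13][:,:2].astype(np.float32)*1000))
go(PW(0,-.49,.12),tool(90+YD),23,-1)
```

```text
scene block in press frame mm [  -2.6 -331.4] [201.8 131.1] 89.29 2747
top block in press frame mm [  -3.3 -329.9] [196.  127.4] 89.14 1060
[ 0.49708288 -0.31401555  0.06733209] [-0.10396803 -0.32743046]
bowl [ 0.60929255 -0.67908086  0.03040613] [ 0.89972567 -0.42023777  0.18551293] [0.07420627 0.105184   0.12016612] ((756.876220703125, -549.0164184570312), 189.38621520996094)
[0.18, 0.28, -0.09, 0.01, -0.0, -0.98, -1]
[0.16, 0.29, -0.09, 0.01, -0.0, -0.98, -1]
[0.14, 0.3, -0.09, 0.01, -0.0, -0.98, -1]
[0.12, 0.31, -0.09, 0.01, -0.0, -0.98, -1]
[0.1, 0.32, -0.09, 0.01, -0.0, -0.98, -1]
[0.08, 0.33, -0.09, 0.01, -0.0, -0.98, -1]
[0.05, 0.33, -0.09, 0.01, -0.0, -0.98, -1]
[0.03, 0.33, -0.09, 0.01, -0.0, -0.98, -1]
[0.01, 0.34, -0.09, 0.01, -0.0, -0.98, -1]
[-0.01, 0.34, -0.09, 0.01, -0.0, -0.98, -1]
[-0.04, 0.33, -0.09, 0.01, -0.0, -0.98, -1]
[-0.06, 0.33, -0.09, 0.01, -0.0, -0.98, -1]
[-0.08, 0.33, -0.09, 0.01, -0.0, -0.98, -1]
[-0.1, 0.32, -0.09, 0.01, -0.0, -0.98, -1]
[-0.13, 0.31, -0.09, 0.01, -0.0, -0.98, -1]
[-0.15, 0.3, -0.09, 0.01, -0.0, -0.98, -1]
[-0.17, 0.29, -0.09, 0.01, -0.0, -0.98, -1]
[-0.19, 0.28, -0.09, 0.01, -0.0, -0.98, -1]
[-0.21, 0.27, -0.09, 0.01, -0.0, -0.98, -1]
[-0.22, 0.25, -0.09, 0.01, -0.0, -0.98, -1]
[-0.24, 0.23, -0.09, 0.01, -0.0, -0.98, -1]
[-0.26, 0.22, -0.09, 0.01, -0.0, -0.98, -1]
[-0.27, 0.2, -0.09, 0.01, -0.0, -0.98, -1]
```

Request:
send_rows([
  [0.18,0.28,-0.3,0,0,-0.98,-1],
  [0.16,0.29,-0.3,0,0,-0.98,-1],
  [0.14,0.3,-0.3,0,0,-0.98,-1],
  [0.12,0.31,-0.3,0,0,-0.98,-1],
  [0.1,0.32,-0.3,0,0,-0.98,-1],
])

```text
time_s: 7.0
ee_pos: [0.5187, -0.3464, 0.101]
tool_rot: [0.982, 0.188, 0.001, 0.0]
wrist_force: [0.0, -0.5, 0.2]
opening: 0.0853
grip_force: 0.0
```

Request:
send_rows([
  [0.08,0.33,-0.3,0,0,-0.98,-1],
  [0.05,0.33,-0.3,0,0,-0.98,-1],
  [0.03,0.33,-0.3,0,0,-0.98,-1],
  [0.01,0.34,-0.3,0,0,-0.98,-1],
  [-0.01,0.34,-0.3,0,0,-0.98,-1],
])

```text
time_s: 7.5
ee_pos: [0.5427, -0.381, 0.1383]
tool_rot: [0.936, 0.352, 0.0, 0.0]
wrist_force: [0.4, -1.1, 0.5]
opening: 0.0855
grip_force: 0.0
```

Request:
send_rows([
  [-0.04,0.33,-0.3,0,0,-0.98,-1],
  [-0.06,0.33,-0.1,0,0,-0.98,-1],
  [-0.08,0.33,0,0,0,-0.98,-1],
  [-0.1,0.32,0,0,0,-0.98,-1],
  [-0.13,0.31,0,0,0,-0.98,-1],
])

```text
time_s: 8.0
ee_pos: [0.5666, -0.4155, 0.148]
tool_rot: [0.862, 0.506, 0.0, 0.0]
wrist_force: [-0.4, -0.2, -0.3]
opening: 0.0857
grip_force: 0.0
```

Request:
send_rows([
  [-0.15,0.3,0,0,0,-0.98,-1],
  [-0.17,0.29,0,0,0,-0.98,-1],
  [-0.19,0.28,0,0,0,-0.98,-1],
  [-0.21,0.27,0,0,0,-0.98,-1],
  [-0.22,0.25,0,0,0,-0.98,-1],
])

```text
time_s: 8.5
ee_pos: [0.5904, -0.4502, 0.1478]
tool_rot: [0.764, 0.646, 0.0, 0.0]
wrist_force: [0.7, 0.1, -0.6]
opening: 0.0853
grip_force: 0.0
```

Run:
```python
from plan import *
o=env.get_obs();print(o['ee_pos'],WP(o['ee_pos']),o["joint_pos"],o["time_s"])
a=go(PW(-.003,-.468,.12),tool(90+YD),3,-1); go(PW(-.003,-.468,.01),tool(90+YD),5,-1,*a)
```

```text
[ 0.59041744 -0.45018698  0.14779824] [-0.01567874 -0.46692597] [-7.08605943e-01  5.97620600e-01  1.21992531e+00  6.00331838e-04
  1.32357012e+00 -5.41957835e-01] 8.5
[0.02, 0.17, 0.37, 0.0, -0.0, -0.97, -1]
[0.01, 0.17, 0.37, 0.0, -0.0, -0.97, -1]
[-0.0, 0.17, 0.37, 0.0, -0.0, -0.97, -1]
[0.0, 0.0, 0.88, 0.0, 0.0, 0.0, -1]
[0.0, 0.0, 0.88, 0.0, 0.0, 0.0, -1]
[0.0, 0.0, 0.88, 0.0, 0.0, 0.0, -1]
[0.0, 0.0, 0.88, 0.0, 0.0, 0.0, -1]
[0.0, 0.0, 0.88, 0.0, 0.0, 0.0, -1]
```

Request:
send_rows([
  [0.02,0.17,0.37,0,0,-0.97,-1],
  [0.01,0.17,0.37,0,0,-0.97,-1],
  [0,0.17,0.37,0,0,-0.97,-1],
  [0,0,0.88,0,0,0,-1],
  [0,0,0.88,0,0,0,-1],
])

```text
time_s: 9.0
ee_pos: [0.6036, -0.4508, 0.0761]
tool_rot: [0.695, 0.719, 0.0, 0.001]
wrist_force: [-0.4, 0.4, 0.5]
opening: 0.0852
grip_force: 0.0
```

Request:
send_rows([
  [0,0,0.88,0,0,0,-1],
  [0,0,0.88,0,0,0,-1],
  [0,0,0.88,0,0,0,-1],
  [0,0,0,0,0,0,-1],
])

```text
time_s: 9.4
ee_pos: [0.6004, -0.4484, 0.0062]
tool_rot: [0.695, 0.719, -0.0, -0.004]
wrist_force: [0.3, 0.5, -0.7]
opening: 0.085
grip_force: 0.0
```

Request:
send_rows([
  [0.5,0,0,0,0,0,-1],
  [0.6,0,0,0,0,0,-1],
  [0.6,0,0,0,0,0,-1],
  [0.6,0,0,0,0,0,-1],
  [0.6,0,0,0,0,0,-1],
])

```text
time_s: 9.9
ee_pos: [0.6008, -0.3775, 0.0126]
tool_rot: [0.695, 0.719, -0.0, 0.002]
wrist_force: [0.2, -4.8, 1.0]
opening: 0.0854
grip_force: 2.5
```

Request:
send_rows([
  [0.6,0,0,0,0,0,-1],
  [0.6,0,0,0,0,0,-1],
  [0.6,0,0,0,0,0,-1],
  [0.6,0,0,0,0,0,-1],
  [0.3,0,0,0,0,0,-1],
])

```text
time_s: 10.4
ee_pos: [0.5984, -0.3097, 0.0125]
tool_rot: [0.695, 0.719, 0.0, 0.002]
wrist_force: [-0.4, -6.4, 3.4]
opening: 0.0856
grip_force: 3.1
```

Run:
```python
from plan import *
block('scene','s3',box=(-.12,.11,-.45,-.05));block('top',box=(-.12,.11,-.45,-.05))
o=env.get_obs();print(o['ee_pos'],WP(o['ee_pos']),o["wrist_force"],o["time_s"],R.from_quat(o['tool_rot']).as_euler('xyz',degrees=True))
```

```text
scene block in press frame mm [  -0.8 -218.7] [130.5 200.7] 0.8 1697
top block in press frame mm [  -2.5 -215.8] [196.6 127.1] 89.99 1166
[ 0.5977934  -0.3086115   0.01191302] [-0.00312721 -0.32571521] [ 0.26510293 -0.32016612  0.1208094 ] 10.5 [ 1.79965693e+02 -3.39715296e-02  9.19899867e+01]
```

Run:
```python
from plan import *
a=go(PW(-.002,-.27,.012),tool(90+YD,30),8,-1); go(PW(-.002,-.20,.012),tool(90+YD,30),5,-1,*a)
```

```text
[0.28, 0.01, -0.0, 0.0, 0.94, -0.0, -1]
[0.28, 0.01, 0.02, 0.0, 0.94, -0.0, -1]
[0.28, 0.01, 0.04, 0.0, 0.94, -0.0, -1]
[0.27, 0.01, 0.05, 0.0, 0.94, -0.0, -1]
[0.27, 0.01, 0.07, 0.0, 0.94, -0.0, -1]
[0.26, 0.01, 0.09, 0.0, 0.94, -0.0, -1]
[0.26, 0.01, 0.11, 0.0, 0.94, -0.0, -1]
[0.25, 0.01, 0.12, 0.0, 0.94, -0.0, -1]
[0.48, 0.0, 0.28, 0.0, 0.0, 0.0, -1]
[0.48, 0.0, 0.28, 0.0, 0.0, 0.0, -1]
[0.48, 0.0, 0.28, 0.0, 0.0, 0.0, -1]
[0.48, 0.0, 0.28, 0.0, 0.0, 0.0, -1]
[0.48, 0.0, 0.28, 0.0, 0.0, 0.0, -1]
```

Request:
send_rows([
  [0.28,0.01,0,0,0.94,0,-1],
  [0.28,0.01,0.02,0,0.94,0,-1],
  [0.28,0.01,0.04,0,0.94,0,-1],
  [0.27,0.01,0.05,0,0.94,0,-1],
  [0.27,0.01,0.07,0,0.94,0,-1],
])

```text
time_s: 11.0
ee_pos: [0.5971, -0.2749, 0.0105]
tool_rot: [0.686, 0.709, 0.114, -0.119]
wrist_force: [1.2, -2.3, -2.8]
opening: 0.0853
grip_force: 1.6
```

Request:
send_rows([
  [0.26,0.01,0.09,0,0.94,0,-1],
  [0.26,0.01,0.11,0,0.94,0,-1],
  [0.25,0.01,0.12,0,0.94,0,-1],
  [0.48,0,0.28,0,0,0,-1],
  [0.48,0,0.28,0,0,0,-1],
])

```text
time_s: 11.5
ee_pos: [0.5963, -0.2272, 0.0096]
tool_rot: [0.672, 0.693, 0.18, -0.187]
wrist_force: [0.5, -1.9, -3.2]
opening: 0.0851
grip_force: 1.7
```

Run:
```python
from plan import *
block('scene','s4',box=(-.12,.11,-.45,0));block('top',box=(-.12,.11,-.45,-.05))
o=env.get_obs();print(o['ee_pos'],WP(o['ee_pos']),o["joint_pos"],o["wrist_force"],o["time_s"])
```

```text
scene block in press frame mm [   0.5 -152.7] [191.6 130.1] 89.41 1961
top block in press frame mm [  -1.  -155.3] [171.8 127. ] 89.5 1291
[ 0.59563671 -0.22368342  0.01078958] [-0.00217478 -0.24076508] [-0.65582021  0.76559087  1.41088189  0.40884567  1.34259953 -0.86067198] [-0.1435155  -0.03566726 -1.16908364] 11.6
```

View pics/s4.png

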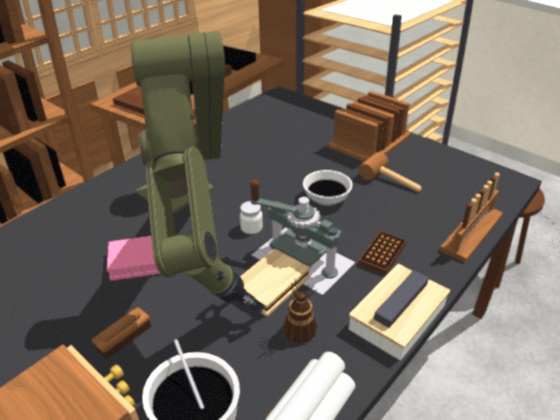

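The block is entering squarely at px (280,272) and the arm is clear of the lever. I'll continue pushing.

Request:
send_rows([
  [0.5,0,0.29,0,0,0,-1],
  [0.5,0,0.29,0,0,0,-1],
  [0.5,0,0.29,0,0,0,-1],
  [0.5,0,0.29,0,0,0,-1],
  [0.5,0,0.29,0,0,0,-1],
])

```text
time_s: 12.1
ee_pos: [0.5942, -0.1531, 0.011]
tool_rot: [0.671, 0.694, 0.18, -0.187]
wrist_force: [-0.1, -3.3, -2.8]
opening: 0.0852
grip_force: 1.8
```

Request:
send_rows([
  [0.5,0,0.29,0,0,0,-1],
  [0.4,0,0.23,0,0,0,-1],
  [0.3,0,0.17,0,0,0,-1],
  [0.2,0,0.115,0,0,0,-1],
])

```text
time_s: 12.5
ee_pos: [0.5928, -0.1133, 0.0111]
tool_rot: [0.671, 0.694, 0.18, -0.187]
wrist_force: [0.1, -2.4, -3.3]
opening: 0.0854
grip_force: 1.8
```

```bash
cat >> plan.py <<'E'
def ends(name=None):
    for n in ("scene","top"):
        c=cam(n); im,D=env.get_image(n); W=cloud(c,D)
        if name: cv2.imwrite(f"pics/{name}_{n}.png",im); np.save(f"{name}_{n}.npy",D)
        X,Y,Z=W[...,0],W[...,1],W[...,2]; cc,s=np.cos(PSI),np.sin(PSI)
        px=cc*(X-O[0])+s*(Y-O[1]); py=-s*(X-O[0])+cc*(Y-O[1]); b=im.astype(int)
        m=(abs(px)<.075)&(abs(py)<.25)&(Z>.036)&(Z<.056)&(b[...,2]>b[...,0]+25)
        for lo,hi,t in ((-.25,-.068,"-y"),(.068,.25,"+y")):
            k=m&(py>lo)&(py<hi)
            if k.sum()<15: continue
            for x0 in (-.04,0,.04):
                q=k&(abs(px-x0)<.02)
                if q.sum()>4: print(n,t,"px",x0,"py range",np.percentile(py[q],[2,98]).round(4),q.sum())
            print(n,t,"px range",np.percentile(px[k],[1,99]).round(4))
E
python3 - <<'E'
from plan import *
ends("e1")
o=env.get_obs();print(o['ee_pos'],WP(o['ee_pos']),o["joint_pos"],o["wrist_force"],o["time_s"])
E
```

```text
scene -y px -0.04 py range [-0.1077 -0.0688] 102
scene -y px 0 py range [-0.1192 -0.069 ] 168
scene -y px 0.04 py range [-0.13   -0.0699] 202
scene -y px range [-0.0622  0.0635]
top -y px -0.04 py range [-0.1284 -0.0687] 183
top -y px 0 py range [-0.1288 -0.07  ] 175
top -y px 0.04 py range [-0.1272 -0.0685] 178
top -y px range [-0.0639  0.0638]
[ 0.59274049 -0.11297648  0.01144111] [-0.00101809 -0.1300263 ] [-0.52634587  0.70660733  1.56269023  0.47157868  1.21198736 -0.80512964] [-0.38431701 -0.07955352 -0.1179464 ] 12.6
```

Request:
send_rows([
  [0.3,0,0.17,0,0,0,-1],
  [0.3,0,0.17,0,0,0,-1],
  [0.2,0,0.115,0,0,0,-1],
  [0.15,0,0.085,0,0,0,-1],
  [0,0,0,0,0,0,-1],
])

```text
time_s: 13.1
ee_pos: [0.5919, -0.0861, 0.0115]
tool_rot: [0.671, 0.694, 0.181, -0.187]
wrist_force: [1.0, -1.4, -0.9]
opening: 0.0856
grip_force: 0.5
```

Run:
```python
from plan import *
ends("e2")
o=env.get_obs();print(o['ee_pos'],WP(o['ee_pos']),o["joint_pos"],o["wrist_force"],o["time_s"])
```

```text
scene -y px -0.04 py range [-0.0832 -0.0683] 18
scene -y px 0 py range [-0.0908 -0.0684] 71
scene -y px 0.04 py range [-0.1046 -0.0688] 110
scene -y px range [-0.0288  0.0633]
top -y px -0.04 py range [-0.102  -0.0684] 105
top -y px 0 py range [-0.1004 -0.0698] 97
top -y px 0.04 py range [-0.1016 -0.0684] 102
top -y px range [-0.0638  0.0625]
top +y px -0.04 py range [0.0708 0.0975] 88
top +y px 0 py range [0.0697 0.0962] 88
top +y px 0.04 py range [0.0686 0.0953] 82
top +y px range [-0.0627  0.0641]
[ 0.59182151 -0.08619911  0.01152597] [-0.00095662 -0.10323325] [-0.49176312  0.69513448  1.5933074   0.48852658  1.18276978 -0.789188  ] [ 0.68099443 -0.27172762 -0.51403171] 13.2
```

Request:
send_rows([
  [0.1,0,0.06,0,0,0,-1],
  [0,0,0,0,0,0,-1],
  [-0.4,0,-0.23,0,0,0,-1],
  [-0.87,0,-0.5,0,0,0,-1],
  [-0.87,0,-0.5,0,0,0,-1],
])

```text
time_s: 13.7
ee_pos: [0.5936, -0.1459, 0.0112]
tool_rot: [0.671, 0.694, 0.181, -0.187]
wrist_force: [-0.0, -0.9, -0.1]
opening: 0.0855
grip_force: 0.0
```

Run:
```python
from plan import *
ends("e3")
o=env.get_obs();print(o['ee_pos'],WP(o['ee_pos']),o["wrist_force"],o["time_s"])
```

```text
scene -y px -0.04 py range [-0.1043 -0.0697] 132
scene -y px 0 py range [-0.105 -0.069] 135
scene -y px 0.04 py range [-0.1043 -0.0685] 148
scene -y px range [-0.0655  0.0623]
top -y px -0.04 py range [-0.0985 -0.0686] 90
top -y px 0 py range [-0.1003 -0.0701] 99
top -y px 0.04 py range [-0.1011 -0.0683] 97
top -y px range [-0.064   0.0626]
top +y px -0.04 py range [0.0709 0.0972] 87
top +y px 0 py range [0.0697 0.0961] 88
top +y px 0.04 py range [0.0688 0.0984] 89
top +y px range [-0.0628  0.0636]
[ 0.59503575 -0.14949781  0.01089179] [-6.07500126e-05 -1.66607168e-01] [0.54476    0.15565282 0.05078905] 13.8
```

The block is centred to about 1–2 mm, with ends at ±0.1 m and px 0. Next I lift, remove the lean, close the fingers and go beside the lever handle.

Run:
```python
from plan import *
a=go(PW(-.08,-.16,.28),tool(90+YD),11,1); go(PW(-.147,-.105,.20),tool(90+YD),4,1,*a)
```

```text
[0.51, -0.29, -0.84, 0.0, -0.68, -0.01, 1]
[0.47, -0.29, -0.86, 0.0, -0.68, -0.01, 1]
[0.43, -0.29, -0.88, 0.0, -0.68, -0.01, 1]
[0.38, -0.29, -0.9, 0.0, -0.68, -0.01, 1]
[0.34, -0.29, -0.92, 0.0, -0.68, -0.01, 1]
[0.3, -0.29, -0.93, 0.0, -0.68, -0.01, 1]
[0.25, -0.29, -0.95, 0.0, -0.68, -0.01, 1]
[0.21, -0.29, -0.96, 0.0, -0.68, -0.01, 1]
[0.16, -0.29, -0.97, 0.0, -0.68, -0.01, 1]
[0.12, -0.29, -0.97, 0.0, -0.68, -0.01, 1]
[0.07, -0.29, -0.98, 0.0, -0.68, -0.01, 1]
[0.55, -0.67, 0.8, 0.0, 0.0, 0.0, 1]
[0.55, -0.67, 0.8, 0.0, 0.0, 0.0, 1]
[0.55, -0.67, 0.8, 0.0, 0.0, 0.0, 1]
[0.55, -0.67, 0.8, 0.0, 0.0, 0.0, 1]
```

Request:
send_rows([
  [0.51,-0.29,-0.84,0,-0.68,-0.01,1],
  [0.47,-0.29,-0.86,0,-0.68,-0.01,1],
  [0.43,-0.29,-0.88,0,-0.68,-0.01,1],
  [0.38,-0.29,-0.9,0,-0.68,-0.01,1],
  [0.34,-0.29,-0.92,0,-0.68,-0.01,1],
])

```text
time_s: 14.3
ee_pos: [0.5566, -0.1438, 0.1344]
tool_rot: [0.687, 0.713, 0.1, -0.103]
wrist_force: [0.4, 1.1, -1.1]
opening: 0.0123
grip_force: 0.0
```

Request:
send_rows([
  [0.3,-0.29,-0.93,0,-0.68,-0.01,1],
  [0.25,-0.29,-0.95,0,-0.68,-0.01,1],
  [0.21,-0.29,-0.96,0,-0.68,-0.01,1],
  [0.16,-0.29,-0.97,0,-0.68,-0.01,1],
  [0.12,-0.29,-0.97,0,-0.68,-0.01,1],
])

```text
time_s: 14.8
ee_pos: [0.5199, -0.1424, 0.2569]
tool_rot: [0.693, 0.721, 0.018, -0.018]
wrist_force: [-0.0, -0.0, -0.2]
opening: 0.0002
grip_force: 0.0
```

Request:
send_rows([
  [0.07,-0.29,-0.98,0,-0.68,-0.01,1],
  [0,0,0,0,0,0,1],
])

```text
time_s: 15.0
ee_pos: [0.5141, -0.1418, 0.2843]
tool_rot: [0.692, 0.722, 0.003, 0.002]
wrist_force: [0.4, 0.1, -0.1]
opening: 0.0002
grip_force: 0.0
```

```bash
cat >> plan.py <<'E'
def lev(name=None,cams=("scene","top")):
    for n in cams:
        c=cam(n); im,D=env.get_image(n); W=cloud(c,D); X,Y,Z=[W[...,i] for i in range(3)]
        cc,s=np.cos(PSI),np.sin(PSI)
        px=cc*(X-O[0])+s*(Y-O[1]); py=-s*(X-O[0])+cc*(Y-O[1])
        if name: cv2.imwrite(f"pics/{name}_{n}.png",im)
        b=im.astype(int)
        h=(np.hypot(px,py)>.13)&(np.hypot(px,py)<.175)&(abs(py)<.07)&(px<0)&(Z>.195)&(Z<.262)&(b[...,2]>b[...,1]+15)
        sc=(np.hypot(px,py)<.010)&(Z>.17)&(Z<.24)
        pl=(abs(px)<.07)&(abs(py)<.062)&(abs(py)>.03)&(Z>.05)&(Z<.085)
        bd=(abs(px)<.06)&(py<-.069)&(py>-.096)&(Z>.03)&(Z<.055)
        f=lambda m:(round(float(np.median(Z[m])),4),int(m.sum())) if m.any() else None
        hp=(np.median(px[h]).round(4),np.median(py[h]).round(4),int(h.sum())) if h.any() else None
        th=.3-np.arctan2(-hp[1],-hp[0]) if hp else None
        print(n,"handle",hp,"theta",th,"screwtop",f(sc),"platen top",f(pl),"board",f(bd))
E
python3 - <<'E'
from plan import *
o=env.get_obs();print(o['ee_pos'],WP(o['ee_pos']),o["wrist_force"],o["time_s"],o["opening"],o["joint_pos"])
lev("l0")
go(PW(-.147,-.105,.20),tool(90+YD),4,1)
E
```

```text
[ 0.51410957 -0.14177132  0.28428247] [-0.08065    -0.15592461] [ 0.4014624   0.09076134 -0.09433321] 15.0 0.00015862670063710338 [-0.35090189  0.20754343  1.51103911  0.00379037  1.41676227 -0.39415654]
scene handle (np.float64(-0.1369), np.float64(-0.0522), 109) theta -0.06428267707737423 screwtop (0.222, 39) platen top (0.069, 364) board (0.0463, 255)
top handle (np.float64(-0.1446), np.float64(-0.0429), 40) theta 0.011591395738459187 screwtop (0.224, 27) platen top (0.0691, 526) board (0.0461, 233)
[0.51, -0.66, 0.81, 0.01, -0.01, 0.02, 1]
[0.51, -0.66, 0.81, 0.01, -0.01, 0.02, 1]
[0.51, -0.66, 0.81, 0.01, -0.01, 0.02, 1]
[0.51, -0.66, 0.81, 0.01, -0.01, 0.02, 1]
```

Request:
send_rows([
  [0.51,-0.66,0.81,0,0,0,1],
  [0.51,-0.66,0.81,0,0,0,1],
  [0.51,-0.66,0.81,0,0,0,1],
  [0.51,-0.66,0.81,0,0,0,1],
  [0,0,0,0,0,0,1],
])

```text
time_s: 15.6
ee_pos: [0.4397, -0.0922, 0.1951]
tool_rot: [0.693, 0.721, -0.001, -0.007]
wrist_force: [-1.1, -0.5, 0.8]
opening: 0.0004
grip_force: 0.0
```

Request:
send_rows([
  [0.7,0,0,0,0,0,1],
  [0.7,0,0,0,0,0,1],
  [0.4,0,0,0,0,0,1],
  [0,0,0,0,0,0,1],
])

```text
time_s: 16.0
ee_pos: [0.4448, -0.0494, 0.1997]
tool_rot: [0.692, 0.722, 0.002, -0.0]
wrist_force: [0.7, -2.0, -0.7]
opening: 0.0002
grip_force: 0.0
```

Run:
```python
from plan import *
o=env.get_obs();print(o['ee_pos'],WP(o['ee_pos']),o["wrist_force"],o["time_s"])
lev("l1")
```

```text
[ 0.44481716 -0.04939911  0.19971877] [-0.14651594 -0.06107873] [ 0.67406474 -2.01053359 -0.73182166] 16.0
scene handle (np.float64(-0.1373), np.float64(-0.0418), 42) theta 0.0044722189353282316 screwtop (0.2215, 38) platen top (0.0695, 352) board (0.0464, 256)
top handle None theta None screwtop (0.2255, 29) platen top (0.0693, 448) board (0.0466, 196)
```

Request:
send_rows([
  [0.6,0,0,0,0,0,1],
  [0.7,0,0,0,0,0,1],
  [0.7,0,0,0,0,0,1],
  [0.5,0,0,0,0,0,1],
  [0.1,0,0,0,0,0,1],
])

```text
time_s: 16.6
ee_pos: [0.442, 0.0156, 0.2]
tool_rot: [0.692, 0.722, 0.002, 0.0]
wrist_force: [0.2, -3.2, -0.4]
opening: 0.0
grip_force: 0.0
```

Request:
send_rows([
  [0.3,0,0,0,0,0,1],
  [0,0,0,0,0,0,1],
])

```text
time_s: 16.8
ee_pos: [0.4417, 0.0231, 0.2001]
tool_rot: [0.692, 0.721, 0.002, -0.0]
wrist_force: [0.2, -2.9, 0.2]
opening: 0.0
grip_force: 0.0
```

Run:
```python
from plan import *
o=env.get_obs();print(o['ee_pos'],WP(o['ee_pos']),o["wrist_force"],o["time_s"])
lev("l2")
```

```text
[0.44171685 0.02307825 0.20009824] [-0.1469621   0.01146354] [ 0.20189367 -2.86808525  0.21348262] 16.8
scene handle (np.float64(-0.1375), np.float64(0.0301), 44) theta 0.5155095204613145 screwtop (0.2209, 36) platen top (0.0673, 362) board (0.0465, 266)
top handle None theta None screwtop (0.2222, 30) platen top (0.0674, 435) board (0.0464, 225)
```

Request:
send_rows([
  [0.14,0,0,0,0,0,1],
  [0,0,0,0,0,0,1],
])

```text
time_s: 17.1
ee_pos: [0.4417, 0.0262, 0.2002]
tool_rot: [0.693, 0.721, 0.002, 0.0]
wrist_force: [2.1, -3.6, -0.2]
opening: 0.0003
grip_force: 0.0
```

Request:
send_rows([
  [0.1,0,0,0,0,0,1],
  [0,0,0,0,0,0,1],
])

```text
time_s: 17.3
ee_pos: [0.4417, 0.0288, 0.2003]
tool_rot: [0.693, 0.721, 0.002, 0.0]
wrist_force: [2.8, -4.0, 2.2]
opening: 0.0001
grip_force: 0.0
```

Request:
send_rows([
  [0.08,0,0,0,0,0,1],
  [0,0,0,0,0,0,1],
])

```text
time_s: 17.5
ee_pos: [0.4415, 0.0307, 0.2003]
tool_rot: [0.692, 0.721, 0.002, 0.0]
wrist_force: [2.9, -3.3, 2.5]
opening: -0.0
grip_force: 0.0
```

Request:
send_rows([
  [0.08,0,0,0,0,0,1],
  [0,0,0,0,0,0,1],
])

```text
time_s: 17.7
ee_pos: [0.4416, 0.0322, 0.2003]
tool_rot: [0.692, 0.721, 0.002, 0.001]
wrist_force: [3.5, -5.5, 1.4]
opening: -0.0001
grip_force: 0.0
```

Request:
send_rows([
  [0.08,0,0,0,0,0,1],
  [0,0,0,0,0,0,1],
])

```text
time_s: 17.9
ee_pos: [0.4418, 0.0327, 0.2004]
tool_rot: [0.692, 0.722, 0.001, 0.002]
wrist_force: [4.0, -11.0, 2.2]
opening: 0.0003
grip_force: 0.0
```

Run:
```python
from plan import *
o=env.get_obs();print(o['ee_pos'],WP(o['ee_pos']),o["wrist_force"],o["time_s"])
lev("l3")
a=cv2.imread('pics/l3_scene.png')[110:310,180:400];cv2.imwrite('pics/l3c.png',cv2.resize(a,None,fx=3,fy=3,interpolation=2))
```

```text
[0.44177056 0.03266784 0.20036951] [-0.14655753  0.02104475] [  3.99691642 -10.99443468   2.17638441] 17.9
scene handle (np.float64(-0.1353), np.float64(0.0398), 48) theta 0.5860914561224828 screwtop (0.22, 30) platen top (0.0668, 360) board (0.0463, 261)
top handle None theta None screwtop (0.2217, 29) platen top (0.0668, 432) board (0.046, 232)
```

View pics/l3c.png

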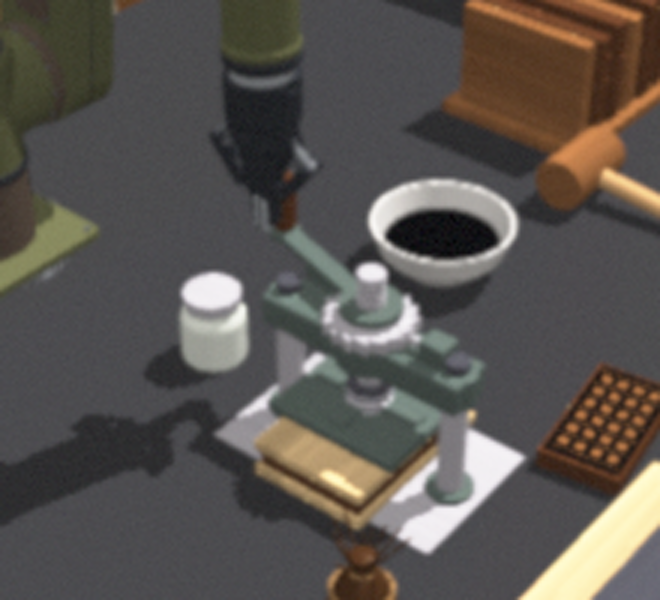

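The crop shows the lever swung fully to the left, handle at about crop px (287,205), and the block squarely under the platen. The stop is reached at TCP y≈0.0325, where the force rises. Now let it spring back.

Request:
send_rows([
  [-0.6,0,0,0,0,0,1],
  [-1,0,0,0,0,0,1],
  [-1,0,0,0,0,0,1],
  [-1,0,0,0,0,0,1],
  [-0.7,0,0,0,0,0,1],
])

```text
time_s: 18.5
ee_pos: [0.4438, -0.0727, 0.1991]
tool_rot: [0.693, 0.721, 0.002, -0.002]
wrist_force: [0.2, 0.3, 0.3]
opening: -0.0001
grip_force: 0.0
```

Request:
send_rows([
  [0,0,0,0,0,0,1],
  [0,0,0,0,0,0,1],
])

```text
time_s: 18.7
ee_pos: [0.4439, -0.0717, 0.1991]
tool_rot: [0.693, 0.721, 0.002, -0.002]
wrist_force: [-0.5, 0.4, 0.1]
opening: -0.0004
grip_force: 0.0
```

Run:
```python
from plan import *
o=env.get_obs();print(o['ee_pos'],WP(o['ee_pos']),o["wrist_force"],o["time_s"])
lev("l4")
```

```text
[ 0.44392022 -0.07168647  0.19906979] [-0.14822781 -0.08331834] [-0.53831819  0.44490086  0.1203442 ] 18.7
scene handle (np.float64(-0.1376), np.float64(-0.0525), 62) theta -0.0644926137040146 screwtop (0.2195, 38) platen top (0.0666, 359) board (0.0461, 256)
top handle None theta None screwtop (0.2222, 29) platen top (0.067, 514) board (0.0462, 164)
```

Request:
send_rows([
  [0.6,0,0,0,0,0,1],
  [1,0,0,0,0,0,1],
  [1,0,0,0,0,0,1],
  [1,0,0,0,0,0,1],
  [0.55,0,0,0,0,0,1],
])

```text
time_s: 19.3
ee_pos: [0.4408, 0.0325, 0.2001]
tool_rot: [0.692, 0.722, 0.002, 0.001]
wrist_force: [0.3, -18.1, 2.2]
opening: -0.0003
grip_force: 0.0
```

Request:
send_rows([
  [0.05,0,0,0,0,0,1],
  [0,0,0,0,0,0,1],
])

```text
time_s: 19.5
ee_pos: [0.4409, 0.032, 0.2002]
tool_rot: [0.691, 0.723, 0.001, 0.001]
wrist_force: [-0.1, -5.3, 0.4]
opening: -0.0
grip_force: 0.0
```

Run:
```python
from plan import *
o=env.get_obs();print(o['ee_pos'],WP(o['ee_pos']),o["wrist_force"],o["time_s"])
lev()
```

```text
[0.44087219 0.03204561 0.20017873] [-0.14747806  0.0204558 ] [-0.07573061 -5.28651262  0.44259388] 19.5
scene handle (np.float64(-0.1362), np.float64(0.0392), 52) theta 0.580238016724804 screwtop (0.2188, 32) platen top (0.0647, 357) board (0.046, 258)
top handle None theta None screwtop (0.2189, 29) platen top (0.0651, 432) board (0.0459, 232)
```

Request:
send_rows([
  [-0.6,0,0,0,0,0,1],
  [-1,0,0,0,0,0,1],
  [-1,0,0,0,0,0,1],
  [-1,0,0,0,0,0,1],
  [-0.6,0,0,0,0,0,1],
])

```text
time_s: 20.1
ee_pos: [0.4449, -0.0728, 0.1996]
tool_rot: [0.692, 0.722, 0.002, -0.0]
wrist_force: [-0.5, -0.4, -1.0]
opening: 0.0002
grip_force: 0.0
```

Request:
send_rows([
  [0,0,0,0,0,0,1],
  [0,0,0,0,0,0,1],
])

```text
time_s: 20.3
ee_pos: [0.4446, -0.0715, 0.1995]
tool_rot: [0.693, 0.721, 0.002, -0.001]
wrist_force: [-0.4, 0.9, -0.1]
opening: -0.0002
grip_force: 0.0
```

Request:
send_rows([
  [0.6,0,0,0,0,0,1],
  [1,0,0,0,0,0,1],
  [1,0,0,0,0,0,1],
  [1,0,0,0,0,0,1],
  [0.5,0,0,0,0,0,1],
])

```text
time_s: 20.8
ee_pos: [0.4408, 0.0318, 0.2001]
tool_rot: [0.691, 0.722, 0.002, 0.0]
wrist_force: [1.8, -5.2, 1.0]
opening: -0.0003
grip_force: 0.0
```

Request:
send_rows([
  [0.06,0,0,0,0,0,1],
  [0,0,0,0,0,0,1],
])

```text
time_s: 21.0
ee_pos: [0.4408, 0.0317, 0.2001]
tool_rot: [0.692, 0.722, 0.001, 0.0]
wrist_force: [0.6, -2.9, 1.1]
opening: 0.0003
grip_force: 0.0
```

Run:
```python
from plan import *
o=env.get_obs();print(o['ee_pos'],WP(o['ee_pos']),o["wrist_force"],o["time_s"])
lev()
```

```text
[0.44081711 0.03171537 0.20012985] [-0.14754519  0.0201278 ] [ 0.5643661  -2.88426209  1.08169788] 21.0
scene handle (np.float64(-0.1361), np.float64(0.0402), 53) theta 0.5872046602779486 screwtop (0.2164, 34) platen top (0.063, 365) board (0.0464, 257)
top handle None theta None screwtop (0.2192, 29) platen top (0.063, 427) board (0.0457, 231)
```

Request:
send_rows([
  [-0.6,0,0,0,0,0,1],
  [-1,0,0,0,0,0,1],
  [-1,0,0,0,0,0,1],
  [-1,0,0,0,0,0,1],
  [-0.55,0,0,0,0,0,1],
])

```text
time_s: 21.6
ee_pos: [0.4449, -0.0732, 0.1995]
tool_rot: [0.693, 0.721, 0.002, -0.001]
wrist_force: [0.1, -0.0, -0.1]
opening: 0.0001
grip_force: 0.0
```

Request:
send_rows([
  [0,0,0,0,0,0,1],
  [0,0,0,0,0,0,1],
])

```text
time_s: 21.8
ee_pos: [0.4446, -0.0717, 0.1994]
tool_rot: [0.693, 0.721, 0.002, -0.001]
wrist_force: [0.4, 1.3, -0.7]
opening: -0.0
grip_force: 0.0
```

Request:
send_rows([
  [0.6,0,0,0,0,0,1],
  [1,0,0,0,0,0,1],
  [1,0,0,0,0,0,1],
  [1,0,0,0,0,0,1],
  [0.5,0,0,0,0,0,1],
])

```text
time_s: 22.3
ee_pos: [0.4409, 0.0319, 0.2001]
tool_rot: [0.692, 0.722, 0.002, 0.0]
wrist_force: [2.7, -6.3, 0.7]
opening: 0.0001
grip_force: 0.0
```

Request:
send_rows([
  [0.06,0,0,0,0,0,1],
  [0,0,0,0,0,0,1],
])

```text
time_s: 22.5
ee_pos: [0.4409, 0.0318, 0.2001]
tool_rot: [0.692, 0.722, 0.001, 0.0]
wrist_force: [-0.2, -4.5, 1.3]
opening: 0.0
grip_force: 0.0
```

Run:
```python
from plan import *
o=env.get_obs();print(o['ee_pos'],WP(o['ee_pos']),o["wrist_force"],o["time_s"])
for i in range(3): lev()
```

```text
[0.44088353 0.03177084 0.20012776] [-0.14747678  0.0201808 ] [-0.16076301 -4.52853603  1.30653295] 22.5
scene handle (np.float64(-0.1365), np.float64(0.0378), 47) theta 0.570153199711405 screwtop (0.2151, 34) platen top (0.061, 378) board (0.0462, 255)
top handle None theta None screwtop (0.2156, 28) platen top (0.0609, 423) board (0.0461, 233)
scene handle (np.float64(-0.1362), np.float64(0.0395), 47) theta 0.5822709670697027 screwtop (0.2139, 30) platen top (0.0609, 377) board (0.0465, 257)
top handle None theta None screwtop (0.216, 27) platen top (0.0609, 419) board (0.0467, 229)
scene handle (np.float64(-0.1357), np.float64(0.0394), 43) theta 0.5825768760440035 screwtop (0.2148, 30) platen top (0.061, 376) board (0.0461, 264)
top handle None theta None screwtop (0.2148, 28) platen top (0.0611, 417) board (0.0457, 230)
```

Request:
send_rows([
  [-0.6,0,0,0,0,0,1],
  [-1,0,0,0,0,0,1],
  [-1,0,0,0,0,0,1],
  [-1,0,0,0,0,0,1],
  [-0.55,0,0,0,0,0,1],
])

```text
time_s: 23.3
ee_pos: [0.4448, -0.0729, 0.1994]
tool_rot: [0.693, 0.721, 0.002, -0.001]
wrist_force: [0.4, -0.1, 1.3]
opening: -0.0001
grip_force: 0.0
```

Request:
send_rows([
  [0,0,0,0,0,0,1],
  [0,0,0,0,0,0,1],
])

```text
time_s: 23.5
ee_pos: [0.4446, -0.0714, 0.1993]
tool_rot: [0.693, 0.721, 0.002, -0.001]
wrist_force: [-0.2, 0.7, 0.1]
opening: 0.0002
grip_force: 0.0
```

Request:
send_rows([
  [0.6,0,0,0,0,0,1],
  [1,0,0,0,0,0,1],
  [1,0,0,0,0,0,1],
  [1,0,0,0,0,0,1],
  [0.5,0,0,0,0,0,1],
])

```text
time_s: 24.0
ee_pos: [0.4415, 0.0316, 0.2003]
tool_rot: [0.692, 0.722, 0.002, 0.001]
wrist_force: [3.7, -6.2, -0.4]
opening: 0.0001
grip_force: 0.0
```

Request:
send_rows([
  [0.06,0,0,0,0,0,1],
  [0,0,0,0,0,0,1],
])

```text
time_s: 24.2
ee_pos: [0.4414, 0.032, 0.2006]
tool_rot: [0.692, 0.722, 0.002, 0.001]
wrist_force: [1.3, -4.6, 2.9]
opening: 0.0001
grip_force: 0.0
```

Run:
```python
from plan import *
o=env.get_obs();print(o['ee_pos'],WP(o['ee_pos']),o["wrist_force"],o["time_s"])
for i in range(3): lev()
```

```text
[0.44138105 0.03204465 0.20057144] [-0.14696958  0.02043622] [ 1.33865965 -4.64928413  2.94166228] 24.2
scene handle (np.float64(-0.1355), np.float64(0.0397), 50) theta 0.5850122734263062 screwtop (0.2135, 33) platen top (0.0606, 380) board (0.0466, 266)
top handle None theta None screwtop (0.2144, 29) platen top (0.0604, 425) board (0.0457, 234)
scene handle (np.float64(-0.1358), np.float64(0.0388), 50) theta 0.5782996590051113 screwtop (0.2121, 38) platen top (0.0602, 383) board (0.0462, 269)
top handle None theta None screwtop (0.2146, 28) platen top (0.061, 421) board (0.0457, 230)
scene handle (np.float64(-0.136), np.float64(0.0385), 49) theta 0.575870120539497 screwtop (0.2126, 33) platen top (0.0605, 373) board (0.0464, 258)
top handle None theta None screwtop (0.2146, 28) platen top (0.0603, 415) board (0.0459, 230)
```

The platen moved only 0.5 mm while the screw sank about 2 mm, so it touched on stroke 5. Two more full strokes follow.

Request:
send_rows([
  [-0.6,0,0,0,0,0,1],
  [-1,0,0,0,0,0,1],
  [-1,0,0,0,0,0,1],
  [-1,0,0,0,0,0,1],
  [-0.55,0,0,0,0,0,1],
])

```text
time_s: 25.0
ee_pos: [0.4445, -0.0722, 0.1991]
tool_rot: [0.693, 0.721, 0.002, -0.001]
wrist_force: [0.3, 0.8, 0.3]
opening: -0.0004
grip_force: 0.0
```

Request:
send_rows([
  [0,0,0,0,0,0,1],
  [0,0,0,0,0,0,1],
])

```text
time_s: 25.2
ee_pos: [0.4444, -0.071, 0.1992]
tool_rot: [0.693, 0.721, 0.002, -0.001]
wrist_force: [0.2, 0.2, 0.0]
opening: -0.0001
grip_force: 0.0
```

Request:
send_rows([
  [0.6,0,0,0,0,0,1],
  [1,0,0,0,0,0,1],
  [1,0,0,0,0,0,1],
  [1,0,0,0,0,0,1],
  [0.5,0,0,0,0,0,1],
])

```text
time_s: 25.7
ee_pos: [0.4418, 0.0315, 0.2004]
tool_rot: [0.692, 0.722, 0.002, 0.002]
wrist_force: [4.4, -8.8, 0.6]
opening: -0.0001
grip_force: 0.0
```

Request:
send_rows([
  [0.08,0,0,0,0,0,1],
  [0,0,0,0,0,0,1],
])

```text
time_s: 25.9
ee_pos: [0.4416, 0.0322, 0.2007]
tool_rot: [0.691, 0.722, 0.001, 0.002]
wrist_force: [2.0, -7.6, 2.0]
opening: -0.0
grip_force: 0.0
```

Run:
```python
from plan import *
o=env.get_obs();print(o['ee_pos'],WP(o['ee_pos']),o["wrist_force"],o["time_s"])
for i in range(3): lev()
```

```text
[0.44161693 0.03223343 0.20068346] [-0.14672695  0.02061624] [ 1.99279378 -7.56345688  2.00108423] 25.9
scene handle (np.float64(-0.1357), np.float64(0.0402), 46) theta 0.5880052651412464 screwtop (0.2112, 29) platen top (0.0606, 375) board (0.0465, 262)
top handle None theta None screwtop (0.2117, 26) platen top (0.0604, 422) board (0.0457, 229)
scene handle (np.float64(-0.1349), np.float64(0.039), 50) theta 0.5814298453972877 screwtop (0.2114, 35) platen top (0.0608, 386) board (0.0457, 262)
top handle None theta None screwtop (0.2109, 29) platen top (0.0603, 424) board (0.0458, 232)
scene handle (np.float64(-0.1353), np.float64(0.0389), 52) theta 0.5799583558935333 screwtop (0.2116, 26) platen top (0.0606, 374) board (0.0462, 258)
top handle None theta None screwtop (0.2122, 28) platen top (0.0607, 426) board (0.0463, 225)
```

The platen is unchanged and the handle force is rising, which confirms contact on stroke 5. Now the second and last extra stroke, then retreat.

Request:
send_rows([
  [-0.6,0,0,0,0,0,1],
  [-1,0,0,0,0,0,1],
  [-1,0,0,0,0,0,1],
  [-1,0,0,0,0,0,1],
  [-0.55,0,0,0,0,0,1],
])

```text
time_s: 26.7
ee_pos: [0.4449, -0.0713, 0.1996]
tool_rot: [0.692, 0.721, 0.002, -0.001]
wrist_force: [0.4, -0.3, -0.6]
opening: 0.0002
grip_force: 0.0
```

Request:
send_rows([
  [0,0,0,0,0,0,1],
  [0,0,0,0,0,0,1],
])

```text
time_s: 26.9
ee_pos: [0.4445, -0.07, 0.1994]
tool_rot: [0.693, 0.721, 0.002, -0.001]
wrist_force: [-0.1, 1.1, 0.2]
opening: -0.0003
grip_force: 0.0
```

Request:
send_rows([
  [0.6,0,0,0,0,0,1],
  [1,0,0,0,0,0,1],
  [1,0,0,0,0,0,1],
  [1,0,0,0,0,0,1],
  [0.5,0,0,0,0,0,1],
])

```text
time_s: 27.4
ee_pos: [0.4422, 0.0319, 0.2006]
tool_rot: [0.691, 0.722, 0.002, 0.002]
wrist_force: [5.7, -10.9, 0.6]
opening: -0.0001
grip_force: 0.0
```

Request:
send_rows([
  [0.1,0,0,0,0,0,1],
  [0,0,0,0,0,0,1],
])

```text
time_s: 27.6
ee_pos: [0.4424, 0.0327, 0.201]
tool_rot: [0.691, 0.723, 0.001, 0.003]
wrist_force: [2.6, -11.1, 3.6]
opening: 0.0002
grip_force: 0.0
```

Run:
```python
from plan import *
o=env.get_obs();print(o['ee_pos'],WP(o['ee_pos']),o["wrist_force"],o["time_s"])
for i in range(2): lev()
```

```text
[0.44238917 0.03266652 0.20103449] [-0.14593938  0.02102079] [  2.63888711 -11.14634452   3.62252275] 27.6
scene handle (np.float64(-0.1354), np.float64(0.0402), 44) theta 0.5886085721513546 screwtop (0.2086, 37) platen top (0.0608, 380) board (0.0463, 264)
top handle None theta None screwtop (0.2099, 28) platen top (0.0607, 422) board (0.0456, 233)
scene handle (np.float64(-0.1364), np.float64(0.0386), 45) theta 0.5757802844905285 screwtop (0.2091, 32) platen top (0.0606, 358) board (0.0463, 268)
top handle None theta None screwtop (0.2099, 28) platen top (0.0606, 418) board (0.0463, 232)
```

Full stroke reached and the screw sank about 2 mm more. I'll let the lever back, move clear and verify.

Request:
send_rows([
  [-0.6,0,0,0,0,0,1],
  [-1,0,0,0,0,0,1],
  [-1,0,0,0,0,0,1],
  [-1,0,0,0,0,0,1],
  [-1,0,0,0,0,0,1],
])

```text
time_s: 28.3
ee_pos: [0.4452, -0.0804, 0.1996]
tool_rot: [0.692, 0.722, 0.002, -0.001]
wrist_force: [0.1, 0.2, -0.1]
opening: -0.0002
grip_force: 0.0
```

Request:
send_rows([
  [-1,0,0,0,0,0,1],
  [-0.8,0,-0.8,0,0,0,1],
  [-0.4,0,-0.8,0,0,0,1],
  [0,0,0,0,0,0,1],
  [0,0,0,0,0,0,1],
])

```text
time_s: 28.8
ee_pos: [0.4475, -0.135, 0.2393]
tool_rot: [0.692, 0.722, 0.002, -0.001]
wrist_force: [-0.7, 0.2, 0.5]
opening: 0.0003
grip_force: 0.0
```

Run:
```python
from plan import *
o=env.get_obs();print(o['ee_pos'],WP(o['ee_pos']),o["wrist_force"],o["time_s"])
lev("f"); ends()
```

```text
[ 0.44750315 -0.13497891  0.23932899] [-0.14696328 -0.1466995 ] [-0.66410536  0.16352715  0.49312062] 28.8
scene handle (np.float64(-0.1394), np.float64(-0.0513), 149) theta -0.052624659878326596 screwtop (0.2101, 29) platen top (0.0605, 375) board (0.0462, 270)
top handle (np.float64(-0.1444), np.float64(-0.0427), 39) theta 0.012486954556403418 screwtop (0.2116, 29) platen top (0.0605, 519) board (0.0465, 228)
scene -y px -0.04 py range [-0.1048 -0.0695] 130
scene -y px 0 py range [-0.1044 -0.0683] 136
scene -y px 0.04 py range [-0.1049 -0.0689] 142
scene -y px range [-0.0672  0.0643]
top -y px -0.04 py range [-0.0987 -0.0684] 95
top -y px 0 py range [-0.1001 -0.0699] 94
top -y px 0.04 py range [-0.1011 -0.0683] 97
top -y px range [-0.0635  0.0626]
top +y px -0.04 py range [0.0708 0.097 ] 88
top +y px 0 py range [0.0697 0.0961] 88
top +y px 0.04 py range [0.0685 0.0983] 89
top +y px range [-0.0624  0.0643]
```

View pics/f_scene.png

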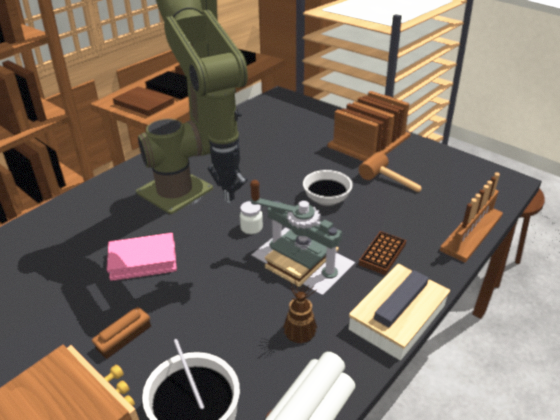

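The final view shows the block clamped squarely under the platen at px (296,262), the lever back at rest with its handle at (254,188), and all bystanders where they were. The gripper is clear, so I hand the job in.

```bash
python3 -c "
from cell import env
print(env.job_done())"
```

```text
the job is handed in; nothing more can be done
None
```

The job is handed in: the glue-up is centred in the press to about 2 mm, the platen touched it on stroke 5, two more full strokes nipped it, and the lever is back at rest with everything else where it was.

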